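# Sort tested sensor heads into the clamp nest and the reject nest

## Robot

A 6-joint arm with a two-finger parallel gripper is mounted at the origin on the work surface. World frame = base frame: x ahead of the robot, y to its left, z up, the work surface at z = 0. Lengths are in m, angles in rad, forces in N, time in s.
With the tool pointing down it reaches from about 0.325 to 0.875 m from the base axis. Payload 4.4 kg.
Tool frame: the origin (TCP) lies at the very end of the fingers, on their centre line; the grasp point (between the pads) lies 19 mm behind it; y points along the fingers, z is the direction in which the jaws open and shut, and the axes are right-handed (so a half turn about y gives the same grasp; the last joint's range is limited). The gripper opens to 85 mm and grips with 20 to 120 N. Pads are 22 mm wide; open, the fingers measure 114 mm over their backs; the gripper's body (76 mm by 85 mm) begins 54 mm behind the grasp point. The pads swing forward as they close: fully open they stand 13 mm farther back than shut.
Start: joints at [-1.335, 0.207, 1.542, -0, 1.393, -0.15], TCP at [0.216, -0.533, 0.199] pointing down, gripper open.
Joint ranges: [-2.73, 2.73], [-0.86, 2.22], [0.23, 2.46], [-1.11, 4.25], [0.08, 2.63], [-2.82, 2.82]. Speed limits (rad/s): [2.79, 2.79, 3.14, 3.14, 3.14, 3.14].

## Interface

Orientations are given as a unit quaternion [x, y, z, w].
In Python, from bench import env, snapshot, job_done, cut_out gives the robot as it stands.
- The arm moves only by the tool drive_tool, never from a script. Its argument "steps" is one flat list of numbers, 7 for each row, row after row: the shift along the tool's x, y, z normalised to -1 to 1, where 1 is 0.2 m, then the turn, a rotation vector about the tool's x, y, z normalised to -1 to 1, where 1 is 90 degrees, then the closure, from -1 (fully open) to 1 (shut), so that 0 is half open. A call has 1 to 8 rows; each row is the pose to reach, as a shift and turn from the pose measured when the call began, along the tool's axes at that moment; what a row does not reach only later rows make up. A row lasts 1/12 s, in which the tool goes at most 41.7 mm and 7.16 degrees, less where a joint would pass 70% of its speed; a pose out of reach is approached as far as the arm can. A call with a number of a shift or a turn outside -1 to 1 is refused whole. A call with a gripper value outside its range is refused whole. The fingers move at their own pace and stop on an object; "grip_force" is the grip in N (left out, the last holds). Time passes only in rows, so rows that repeat a pose let the fingers close. It gives the time, the measured TCP pose, the force and the opening at its end, in the units of the state.
- env.get_state(): the state, without advancing time (a new reading comes with each control period).
- snapshot(name): name is "side" or "top"; returns a dict with "pixels" (420x560x3 uint8, red, green, blue), "range_z" (420x560 float32, m along the optical axis (not along the pixel's ray), 0 where there is no reading), "fx", "fy", "cx", "cy" (pixels), "camera_from_world" (4x4, takes a point from world to camera coordinates). Camera axes: x right, y up, looking along -z (the intrinsics and any distortion apply to the point x, -y, -z); pixel columns grow to the right and rows downward; lengths in m; the calibration is good to about 2 mm. A picture is of the moment at which its call begins.
- job_done(): hands the job in, once; it reports no verdict.
Trained networks look in the newest picture that a camera, given by its name, has taken for a name from the list of things; names that differ only in an ending like _2 or _b are one class to them, and where a whole thing is asked for, a point or a joint stands for the part that bears it (a point fixed in the world has none). Each returns a list of dicts, best first, with "confidence" (0 to 1); they miss things now and then, are a little off and sometimes report something else, mostly with a low value. They report only what shows in the picture. A call takes as long as a camera call. They do not tell look-alikes from the thing itself.
- cut_out(camera, query): "pixels" (420x560 bool, what is visible of it) and "uv" ([column, row] in pixels, amid what is visible of it).
The state is a dict: "time": time; "joint_pos": joint angles; "qd": joint speeds; "joint_efforts": joint torques, N m; "ee_pos": TCP position; "tcp_rot": TCP orientation; "force": force on the tool from outside, world axes, zero at the start; "ft_torque": the same for the moment, N m; "finger_gap": finger opening in m.
Only numpy, scipy, OpenCV 4.12 (cv2) and the standard library are available. Lean on these libraries where they do the work, as an engineer would, in place of code of your own. Each camera call takes 0.05 s, during which the arm holds its last target. There are 200 camera calls.

## Task

Sort the tested sensor heads by the tag on top. The one with the bar tag is a reject: lay it flat in the open white nest, either way round. The one with the round tag has passed: lay it flat on the apron of the steel clamp nest, nose towards the dark toe but not yet under it, and let go; then take it again by its tail and slide it nose first under the toe until it is squarely and fully home against the stop. Leave the untagged sensor in its cradle, and do not disturb the loose things standing about.

Things in the scene. Friction and masses are not known exactly. Their poses are not given: they have to be found in the camera images.
- sensor_disc_centre (a point): Aluminium sensor head with a round black tag (26 mm) on the rear of its top: PASSED. Body 85 long x 40 wide x 32 mm high, plus a narrower dark nose (25 long x 26 x 22 mm high) on one end: 110 mm in all, about 0.2 kg. This point: its centre, half-way along the 110 mm and 16 mm above its underside; x to the nose, y across, z up. 
- sensor_disc_nose (a point): Tip of the nose of the round-tagged sensor, 55 mm ahead of its centre along x, at the same height; same axes. The nose is 25 mm long; the 40 mm wide body reaches from 25 to 110 mm behind this point.
- cradle_disc: Fixed grey cradle in which the round-tagged sensor starts, centred, nose along x. Floor 6 mm thick, 58 mm wide. Walls as high as the sensor hug the rear 40 mm of its body at the sides and behind, 3 mm away: grip it there across the front half of the body and lift it straight up. Origin: under the sensor's centre, on the table.
- sensor_bar_centre (a point): Aluminium sensor head with a black bar tag (34 x 9 mm, across) on the rear of its top: REJECT. Body 85 long x 40 wide x 32 mm high, plus a narrower dark nose (25 long x 26 x 22 mm high) on one end: 110 mm in all, about 0.2 kg. This point: its centre, half-way along the 110 mm and 16 mm above its underside; x to the nose, y across, z up. 
- cradle_bar: Fixed grey cradle in which the bar-tagged sensor starts, centred, nose along x. Floor 6 mm thick, 58 mm wide. Walls as high as the sensor hug the rear 40 mm of its body at the sides and behind, 3 mm away: grip it there across the front half of the body and lift it straight up. Origin: under the sensor's centre, on the table.
- sensor_plain_centre (a point): Aluminium sensor head without a tag, untested: it stays in its cradle. Body 85 long x 40 wide x 32 mm high, plus a narrower dark nose (25 long x 26 x 22 mm high) on one end: 110 mm in all, about 0.2 kg. This point: its centre, half-way along the 110 mm and 16 mm above its underside; x to the nose, y across, z up. 
- clamp_apron (a point): Clamp nest for passed sensors: a fixed steel plate 220 x 90 mm, upper face 8 mm above the table. One end is a bare flat apron 140 mm long, open above and at the sides; the other has a pocket under a dark toe plate. This point: on the apron's upper face, on the centre line, 70 mm from the plate's free end and 70 mm before the toe's edge. x points into the pocket, z up.
- clamp_stop (a point): Centre of the stop wall's face at the end of the clamp nest's pocket, 16 mm above the nest's floor, 138 mm along x from the apron point; axes as there. The nose tip touches it when a sensor is fully home. A plain sliding fit, no latch or spring; the sensor's rear 42 mm then stay outside the toe.
- clamp_nest: The clamp nest; origin under its centre line, 83 mm before the stop face; axes as the apron's. The toe plate is a roof 35 mm above the nest's floor (10 mm thick, top 53 mm above the table), from x = 15 mm to the stop. Under it, side guides: a flared mouth from 15 to 33 mm, then a pocket 44 mm wide. The apron has a black painted border.
- open_floor (a point): Open nest for rejects: a fixed white tray, inside 124 x 54 mm, its side rails only 6 mm and its end walls 14 mm above its floor. This point: centre of its floor, 5 mm above the table; x along its length, z up.
- screwdriver_grip (a point): A loose screwdriver 170 mm long, a bystander: the point lies on its handle.
- spacer_ring: A loose grey plastic ring, 60 mm wide, 22 mm high, a bystander; origin at the centre of its underside.
- sample_jar: A loose jar, 48 mm wide, 65 mm high, a bystander; origin at the centre of its underside.
- cal_weight: A loose brass weight, 38 mm wide, 52 mm high, a bystander; origin at the centre of its underside.
- brush_grip (a point): A loose brush 160 mm long, a bystander: the point lies on its handle.
Not all that is in view belongs to the job. There is more than one size of the part that bears open_floor; the job needs the largest.

How it is judged:
By the outcome, as a careful person would: the job done as asked, in the order asked, and still so for the second after the job is handed in, with the robot touching nothing.
It also fails if it takes over 62 s, if anything falls off the work surface, if the arm or the gripper's body presses on something with over 40 N, if the wrist force passes 120 N, or if a joint passes its speed limit or range.

## Working session

There is one attempt and no reset: what is moved stays moved. The work goes in short steps, Python scripts to look and compute and a tool call to move; the robot and the scene stay as the last step left them, time stands still between calls to the robot, and variables do not carry over. Pictures are saved under pics/ and viewed, about 8 in all and at most 12, crops included, and the job is handed in when it is done.

Besides the shell and the picture viewer there is one more tool, called after "Call:" as name(argument=value, ...), one argument or row to a line, values as JSON. drive_tool: Moves the arm, as the interface text tells. Scaled input: -1 to 1 covers 0.2 m each way for a shift and 90 degrees each way for a turn. Its arguments: {"type":"object","properties":{"steps":{"type":"array","items":{"type":"number","minimum":-1,"maximum":1}},"grip_force":{"type":"number"}},"required":["steps"]}

```bash
ls; mkdir -p pics
cat > h.py <<'E'
import numpy as np, cv2
from bench import env, snapshot, job_done, cut_out
def world(s, mask):
    r,c=np.nonzero(mask & (s["range_z"]>0)); z=s["range_z"][r,c]
    x=(c-s["cx"])/s["fx"]*z; y=(r-s["cy"])/s["fy"]*z
    P=np.stack([x,-y,-z,np.ones_like(z)])
    return (np.linalg.inv(s["camera_from_world"])@P)[:3].T
def save(s,n,crop=None,k=1):
    im=s["pixels"][:,:,::-1]
    if crop: a,b,c,d=crop; im=im[b:d,a:c]
    cv2.imwrite("pics/"+n,cv2.resize(np.ascontiguousarray(im),None,fx=k,fy=k,interpolation=cv2.INTER_CUBIC))
E
python3 - <<'E'
from h import *
print(env.get_state())
for n in ("top","side"):
    s=snapshot(n); save(s,n+"0.png",k=1.4 if n=="top" else 1); print({k:s[k] for k in s if k not in("pixels","range_z")})
    np.savez(n+"0.npz",**s)
    for q in "sensor_disc_centre sensor_bar_centre sensor_plain_centre clamp_nest open_floor cradle_disc cradle_bar".split():
        for d in cut_out(n,q)[:3]: 
            p=world(s,d["pixels"]); print(n,q,round(d["confidence"],2),np.round(d["uv"]),d["pixels"].sum(),np.round(np.median(p,0),3) if len(p) else None)
E
```

```text
pics
{'time': 0.0, 'joint_pos': array([-1.33552377e+00,  2.07462716e-01,  1.54299126e+00, -8.09526585e-06,
        1.39350084e+00, -1.50517017e-01]), 'qd': array([-1.83016859e-04, -7.58318354e-04, -5.09070114e-04, -1.68328732e-03,
        1.26939486e-03, -4.38614243e-05]), 'joint_efforts': array([ 1.99824694e-04, -3.83034897e+01, -2.91596478e+01, -3.16595970e-04,
        1.04116264e-02,  1.55646546e-05]), 'ee_pos': array([ 0.21614403, -0.53190881,  0.19738392]), 'tcp_rot': array([-0.13559153,  0.69482607, -0.6931575 ,  0.13551514]), 'force': array([0.32843152, 0.29684275, 0.60109092]), 'ft_torque': array([ 0.0075853 ,  0.01115006, -0.03484795]), 'finger_gap': 0.08529958086194146}
{'fx': 486.6770401618399, 'fy': 486.6770401618399, 'cx': 281.1382431892382, 'cy': 214.9450461694962, 'camera_from_world': array([[-0.02781205, -0.99953471, -0.01252446, -0.00596954],
       [ 0.99631933, -0.02873453,  0.08075967, -0.59035787],
       [-0.08108198, -0.01023227,  0.99665491, -0.95202944],
       [ 0.        ,  0.        ,  0.        ,  1.        ]])}
top sensor_disc_centre 0.82 [323. 293.] 108
[... 1116 characters left out ...]
    ]])}
side sensor_disc_centre 0.81 [340. 226.] 780 [ 0.443 -0.088  0.036]
side sensor_disc_centre 0.71 [186. 235.] 531 [0.739 0.045 0.016]
side sensor_disc_centre 0.38 [190. 298.] 5747 [0.589 0.246 0.017]
side sensor_bar_centre 0.66 [376. 179.] 595 [ 0.441 -0.326  0.033]
side sensor_plain_centre 0.91 [355. 203.] 728 [ 0.451 -0.2    0.035]
side clamp_nest 0.76 [187. 296.] 5676 [0.588 0.247 0.018]
side open_floor 0.97 [315. 177.] 626 [ 0.581 -0.295  0.004]
side open_floor 0.78 [222. 183.] 638 [ 0.787 -0.171  0.004]
side open_floor 0.65 [265. 207.] 1233 [ 0.64  -0.111  0.006]
side cradle_disc 0.96 [356. 237.] 760 [ 0.402 -0.066  0.018]
side cradle_disc 0.7 [135. 248.] 859 [0.753 0.178 0.04 ]
```

View pics/top0.png

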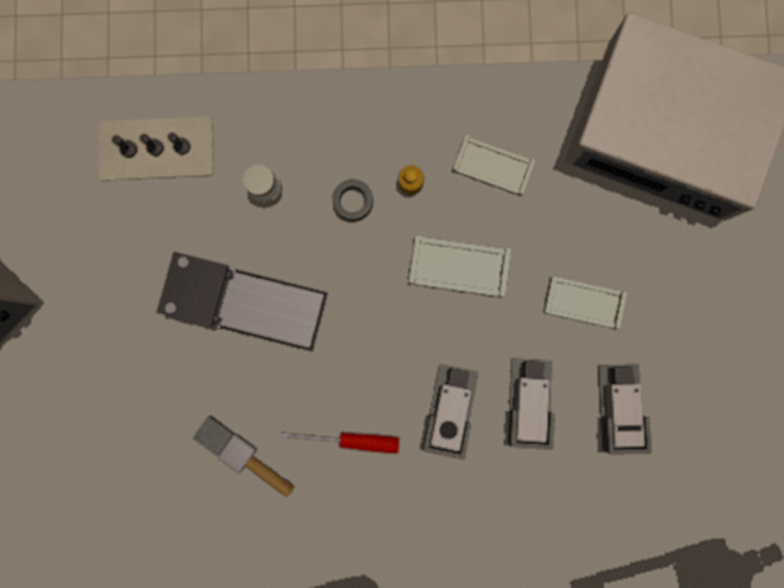

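View pics/side0.png

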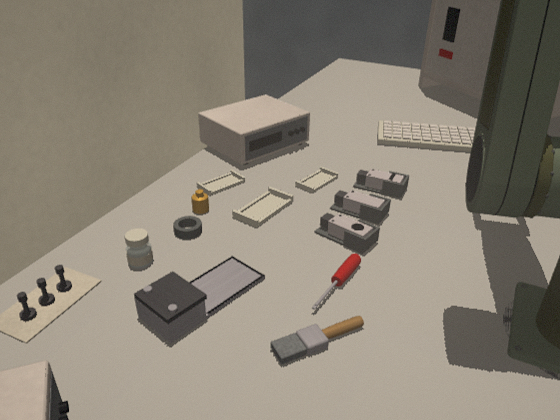

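Top view (1.4x): the disc sensor is at (451,412), the plain one at (532,403) and the bar one at (627,408), with all noses pointing up the image. Three white trays could be mistaken for each other: (460,267), (493,165) and (585,303). The one at (460,267) is the largest. The clamp nest is at (243,302) with its toe on the left. Next I'll fit poses and check them in one close crop.

```bash
cat >> h.py <<'E'
def rect(P):
    (c,wh,a)=cv2.minAreaRect(P[:,:2].astype(np.float32)); 
    if wh[0]<wh[1]: wh=wh[::-1]; a+=90
    return np.round(c,4),np.round(wh,4),round((a+90)%180-90,2)
def fitbox(mask_pts): return rect(mask_pts)
def todisk(m): return cv2.erode(m.astype(np.uint8),np.ones((2,2)))>0
E
python3 - <<'E'
from h import *
S={n:snapshot(n) for n in("top","side")}
for n,s in S.items():
    g=s["pixels"].astype(float).mean(2)
    for q in "sensor_disc_centre sensor_bar_centre sensor_plain_centre".split():
        d=cut_out(n,q)
        if not d: continue
        d=d[0]; p=world(s,d["pixels"]); print(n,q,"all",rect(p),np.round(np.percentile(p[:,2],[5,50,95]),4))
        b=world(s,d["pixels"]&(g>120)); b=b[(b[:,2]>.03)&(b[:,2]<.043)]
        if len(b)>20: print("  bright",len(b),rect(b))
    for d in cut_out(n,"open_floor")[:3]:
        p=world(s,d["pixels"]); print(n,"tray",rect(p),np.round(np.percentile(p[:,2],[5,50,95]),4))
    d=cut_out(n,"clamp_nest")[0]; p=world(s,d["pixels"])
    pl=p[p[:,2]<.013]; t=p[p[:,2]>.048]
    print(n,"plate",rect(pl),np.median(pl[:,2]),"toe",rect(t),np.median(t[:,2]))
    br=world(s,d["pixels"]&(g>110)); br=br[br[:,2]<.015]; print("  bright apron",rect(br))
s=S["top"]; im=s["pixels"][150:340,100:480]; 
save(s,"crop1.png",(110,150,480,340),2.1)
E
```

```text
top sensor_disc_centre all (array([ 0.435 , -0.1028]), array([0.1141, 0.0446]), -13.5) [0.0259 0.0376 0.0408]
  bright 688 (array([ 0.425 , -0.0981]), array([0.0834, 0.0387]), -13.35)
top sensor_bar_centre all (array([ 0.4343, -0.3432]), array([0.1102, 0.0477]), 0.77) [0.0196 0.0373 0.0408]
  bright 719 (array([ 0.4216, -0.3429]), array([0.084 , 0.0391]), 0.06)
top sensor_plain_centre all (array([ 0.4455, -0.2132]), array([0.1095, 0.0431]), -8.79) [0.0293 0.0375 0.0407]
  bright 809 (array([ 0.4331, -0.2124]), array([0.0833, 0.0386]), -5.85)
top tray (array([ 0.583 , -0.3025]), array([0.117 , 0.0575]), 75.42) [0.0009 0.0051 0.0148]
top tray (array([ 0.7912, -0.1769]), array([0.114 , 0.0623]), 66.28) [0.0005 0.0048 0.0151]
top tray (array([ 0.6417, -0.1225]), array([0.1432, 0.077 ]), 81.11) [0.0014 0.0062 0.0189]
top plate (array([0.5981, 0.201 ]), array([0.241 , 0.0921]), 74.82) 0.007770897927766418 toe (array([0.6143, 0.2585]), array([0.0897, 0.0819]), -15.62) 0.05273076869150706
  bright apron (array([0.5898, 0.1599]), array([0.1444, 0.0862]), 74.66)
side sensor_disc_centre all (ar
[... 348 characters left out ...]
lain_centre all (array([ 0.4458, -0.2096]), array([0.1117, 0.0476]), -2.91) [0.0108 0.0351 0.0384]
  bright 323 (array([ 0.433 , -0.2082]), array([0.0863, 0.0461]), -0.62)
side tray (array([ 0.6495, -0.1162]), array([0.1436, 0.0904]), 79.64) [0.0025 0.0059 0.018 ]
side tray (array([ 0.585 , -0.3099]), array([0.1426, 0.0709]), 76.85) [-0.0006  0.0043  0.0137]
side tray (array([ 0.7899, -0.1691]), array([0.1097, 0.0592]), 66.21) [0.0012 0.0045 0.0134]
side plate (array([0.6059, 0.1899]), array([0.2287, 0.1193]), 73.36) 0.007518417508624697 toe (array([0.6139, 0.2632]), array([0.0912, 0.081 ]), -15.29) 0.052655526842687816
  bright apron (array([0.5996, 0.1975]), array([0.2248, 0.1061]), 64.75)
```

View pics/crop1.png

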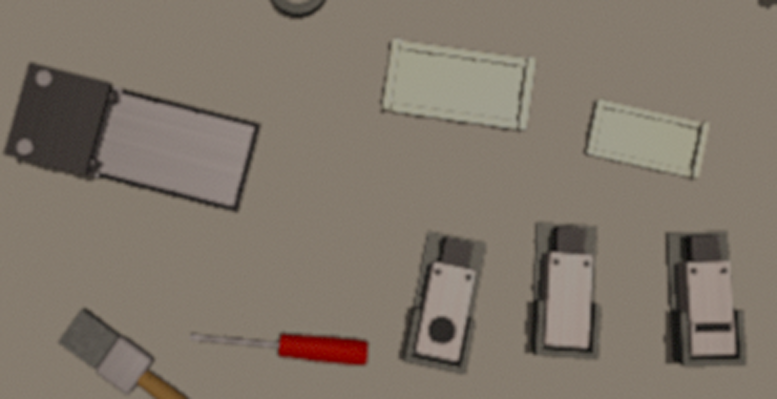

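The crop confirms the choice. The bar tag is on the right-hand sensor (713,327), the round tag on the left-hand one (442,330), and the big tray is at (458,85). Next I'll refine the tray and clamp poses and work out the first move.

```bash
cat >> h.py <<'E'
from scipy.spatial.transform import Rotation as Ro
def goal(pos,yaw):
    """normalised shift+turn from now to TCP pos, tool down, jaws across heading yaw(deg)"""
    st=env.get_state(); R=Ro.from_quat(st["tcp_rot"]); best=None
    for sg in (1,-1):
        a=np.radians(yaw); z=sg*np.array([-np.sin(a),np.cos(a),0]); y=np.array([0,0,-1.]); M=np.stack([np.cross(y,z),y,z],1)
        rv=(R.inv()*Ro.from_matrix(M)).as_rotvec()
        if best is None or np.linalg.norm(rv)<np.linalg.norm(best): best=rv
    sh=R.inv().apply(np.array(pos)-st["ee_pos"])
    print("t",round(st["time"],2),"shift",np.round(sh/.2,4),"turn",np.round(best/(np.pi/2),4), "mm",np.round(np.linalg.norm(sh)*1e3),"deg",np.round(np.degrees(np.linalg.norm(best)),1),"pos",np.round(st["ee_pos"],4),"f",np.round(st["force"],1),"gap",round(st["finger_gap"],4),"j6",round(st["joint_pos"][5],2))
def ext(p,c,yaw,lo=1,hi=99):
    a=np.radians(yaw); u=np.array([np.cos(a),np.sin(a)]); v=np.array([-u[1],u[0]]); q=p[:,:2]-c
    return np.round([np.percentile(q@u,lo),np.percentile(q@u,hi),np.percentile(q@v,lo),np.percentile(q@v,hi)],4)
E
python3 - <<'E'
from h import *
for n in("top","side"):
    s=dict(np.load(n+"0.npz")); g=s["pixels"].astype(float).mean(2); snapshot(n)
    o=[d for d in cut_out(n,"open_floor")]; d=max(o,key=lambda d:d["pixels"].sum()); p=world(s,d["pixels"])
    f=p[(p[:,2]>.003)&(p[:,2]<.0075)]; print(n,"tray floor",rect(f),ext(f,[.6417,-.1225],82.5)); r=p[p[:,2]>.009]; print("  rails",rect(r)); e=p[p[:,2]>.0155]; print("  ends",ext(e,[.6417,-.1225],82.5,2,98),len(e))
    d=cut_out(n,"clamp_nest")[0]; m=d["pixels"]; p=world(s,m)
    t=p[(p[:,2]>.05)]; print(" toe",rect(t), ext(t,[.5997,.2055],74.6))
    a=p[(p[:,2]>.005)&(p[:,2]<.011)]; print(" plate",rect(a),ext(a,[.5997,.2055],74.6))
    me=cv2.erode(m.astype(np.uint8),np.ones((3,3)))>0
    b=world(s,me&(g>100)); b=b[(b[:,2]>.005)&(b[:,2]<.011)]; print(" apron bright",rect(b),ext(b,[.5997,.2055],74.6,.5,99.5))
goal([.430,-.341,.10],0)
E
```

```text
top tray floor (array([ 0.5838, -0.2985]), array([0.1079, 0.0558]), 75.46) [-0.2324 -0.1312  0.0083  0.0652]
  rails (array([ 0.5826, -0.2999]), array([0.1097, 0.0545]), 75.58)
  ends [-0.2379 -0.127   0.0077  0.0669] 52
 toe (array([0.6145, 0.2583]), array([0.0877, 0.0811]), -14.65) [ 0.0152  0.0935 -0.0425  0.0424]
 plate (array([0.5863, 0.1575]), array([0.1506, 0.089 ]), 74.39) [-0.1238  0.0228 -0.0426  0.0432]
 apron bright (array([0.5854, 0.1581]), array([0.1397, 0.0804]), 73.12) [-0.1183  0.0191 -0.0375  0.0404]
side tray floor (array([ 0.64  , -0.1132]), array([0.1398, 0.0712]), 79.52) [-0.0572  0.0785 -0.0284  0.0389]
  rails (array([ 0.6399, -0.1137]), array([0.1411, 0.0731]), 79.58)
  ends [-0.0613  0.0786 -0.0297  0.0393] 138
 toe (array([0.6144, 0.2634]), array([0.0925, 0.0811]), -15.43) [ 0.0207  0.0991 -0.0422  0.0458]
 plate (array([0.5958, 0.1959]), array([0.2212, 0.0939]), 73.79) [-0.1177  0.0994 -0.042   0.0468]
 apron bright (array([0.5876, 0.1604]), array([0.1432, 0.0851]), 76.86) [-0.1159  0.0138 -0.0391  0.0399]
t 1.7 shift [-1.3504  0.493  -0.4863] turn [0.     0.2456 0.    ] mm 304.0 deg 22.1 pos [ 0.2164 -0.5327  0.1986] f [-0.4  0.8 -0.6] gap 0.0856 j6 -0.15
```

Call:
drive_tool(
  steps=[-1, 0.3, -0.4, 0, 0.2456, 0, -1, -1, 0.3, -0.4, 0, 0.2456, 0, -1, -1, 0.3, -0.4, 0, 0.2456, 0, -1, -1, 0.3, -0.4, 0, 0.2456, 0, -1, -1, 0.3, -0.4, 0, 0.2456, 0, -1, -1, 0.3, -0.4, 0, 0.2456, 0, -1, -1, 0.3, -0.4, 0, 0.2456, 0, -1],
  grip_force=50,
)

```text
time: 2.28
ee_pos: [0.3734, -0.3788, 0.1368]
tcp_rot: [-0.002, 0.709, -0.706, 0.001]
force: [-0.5, -0.5, 0.4]
finger_gap: 0.0854
```

Run:
```python
from h import *
goal([.420,-.341,.08],0)
```

```text
t 2.28 shift [-0.2343  0.2843 -0.1868] turn [0.0027 0.0033 0.0007] mm 83.0 deg 0.4 pos [ 0.3734 -0.3788  0.1368] f [-0.5 -0.5  0.4] gap 0.0854 j6 0.61
```

Call:
drive_tool(
  steps=[-0.348, 0.2, -0.189, 0, 0, 0, -1, -0.348, 0.25, -0.189, 0, 0, 0, -1, -0.348, 0.3, -0.189, 0, 0, 0, -1, -0.348, 0.5, -0.189, 0, 0, 0, -1, -0.348, 0.61, -0.189, 0, 0, 0, -1, -0.348, 0.614, -0.189, 0, 0, 0, -1, -0.348, 0.614, -0.189, 0, 0, 0, -1],
)

```text
time: 2.87
ee_pos: [0.4415, -0.3398, 0.0129]
tcp_rot: [-0.003, 0.709, -0.705, 0.0]
force: [0.4, -0.3, 0.6]
finger_gap: 0.0856
```

Run:
```python
from h import *
goal([.443,-.341,.014],0)
s=snapshot("side"); save(s,"s1.png",(240,100,480,280),3)
```

```text
t 2.87 shift [-0.0076 -0.0054  0.0059] turn [0.0042 0.003  0.0022] mm 2.0 deg 0.5 pos [ 0.4415 -0.3398  0.0129] f [ 0.4 -0.3  0.6] gap 0.0856 j6 0.75
```

View pics/s1.png

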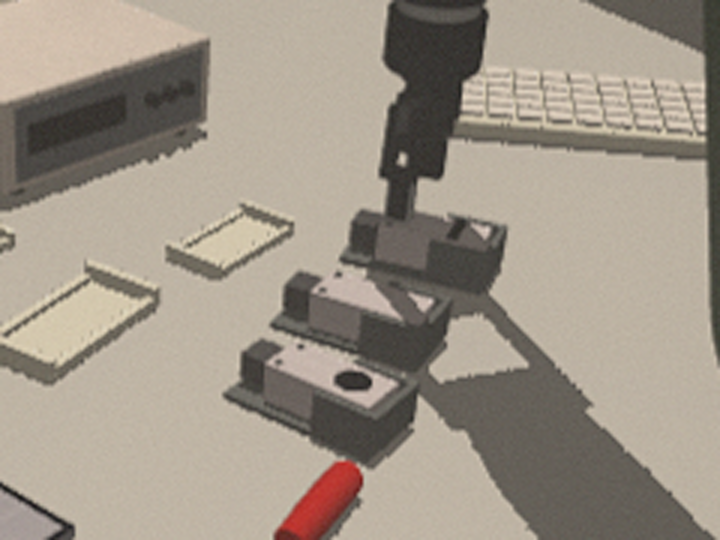

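The crop shows the fingers over the bar sensor, with one tip at about (400,215). I can't tell whether that finger straddles the near face, so I'll check the depth there.

Run:
```python
from h import *
s=snapshot("side")
def pr(p):
    c=s["camera_from_world"]@np.append(p,1); return np.round([s["cx"]+s["fx"]*c[0]/-c[2], s["cy"]-s["fy"]*c[1]/-c[2]],1),((s["cx"]+s["fx"]*c[0]/-c[2]-240)*3,(s["cy"]-s["fy"]*c[1]/-c[2]-100)*3)
for y in (-.29,-.34,-.39):
    for z in(.013,.03,.06): print(y,z,pr([.4415,y,z]))
for (c,r) in ((400,200),(400,212),(398,180),(395,140),(440,150),(400,240),(360,240),(435,170),(405,225)):
    m=np.zeros((420,560),bool); m[100+r//3,240+c//3]=1; print(c,r,np.round(world(s,m),3), s["pixels"][100+r//3,240+c//3])
st=env.get_state(); print(st["tcp_rot"],st["ee_pos"])
```

```text
-0.29 0.013 (array([369.8, 190.9]), (np.float64(389.26778089489943), np.float64(272.7467188425845)))
-0.29 0.03 (array([370.5, 184.8]), (np.float64(391.5663736862953), np.float64(254.25069176104614)))
-0.29 0.06 (array([371.9, 173.6]), (np.float64(395.7087837905944), np.float64(220.91806766218414)))
-0.34 0.013 (array([375.8, 182.1]), (np.float64(407.35738675426796), np.float64(246.25206621106207)))
-0.34 0.03 (array([376.6, 176. ]), (np.float64(409.71668418968966), np.float64(228.14093558184564)))
-0.34 0.06 (array([378. , 165.2]), (np.float64(413.96569029023516), np.float64(195.523469307373)))
-0.39 0.013 (array([381.5, 173.8]), (np.float64(424.35613635013834), np.float64(221.35511880302454)))
-0.39 0.03 (array([382.3, 167.9]), (np.float64(426.76469314046346), np.float64(203.61687264847077)))
-0.39 0.06 (array([383.7, 157.2]), (np.float64(431.09972804982175), np.float64(171.6907347140599)))
400 200 [[ 0.439 -0.283  0.084]] [60 57 54]
400 212 [[ 0.438 -0.283  0.074]] [55 52 47]
398 180 [[ 0.444 -0.283  0.098]] [55 53 46]
395 140 [[ 0.446 -0.27   0.138]] [62 59 55]
440 150 [[ 0.436 -0.38   0.085]] [60 58 51]
400 240 [[ 0.444 -0.317  0.029]] [110 100  93]
360 240 [[ 0.48  -0.332  0.013]] [67 66 58]
435 170 [[ 0.437 -0.384  0.067]] [55 52 45]
405 225 [[ 0.442 -0.326  0.039]] [103  95  92]
[-0.00108015  0.70767029 -0.70653903  0.00204532] [ 0.4436403  -0.34211608  0.01597166]
```

Run:
```python
from h import *
print(env.get_state()["ee_pos"],env.get_state()["finger_gap"])
for n in ("side","top"):
    s=snapshot(n); p=world(s,np.ones((420,560),bool))
    for lo,hi in ((-.31,-.255),(-.43,-.37)):
        q=p[(abs(p[:,0]-.443)<.03)&(p[:,1]>lo)&(p[:,1]<hi)&(p[:,2]>.02)]; print(n,lo,len(q),np.round(np.percentile(q[:,2],[0,1,5,20]),3) if len(q) else "", np.round(np.percentile(q,[2,50,98],axis=0),3) if len(q) else "")
    if n=="side":
        r=np.arange(160,194)
        for k in r[::2]:
            m=np.zeros((420,560),bool); m[k,372]=1; print(k,np.round(world(s,m),3),s["pixels"][k,372])
```

```text
[ 0.4436403  -0.34211608  0.01597166] 0.0852846511169752
side -0.31 2351 [0.02  0.068 0.094 0.161] [[ 0.424 -0.31   0.075]
 [ 0.445 -0.301  0.263]
 [ 0.47  -0.258  0.429]]
side -0.43 142 [0.06  0.061 0.064 0.071] [[ 0.427 -0.408  0.061]
 [ 0.437 -0.384  0.09 ]
 [ 0.45  -0.371  0.141]]
160 [[ 0.444 -0.284  0.098]] [57 53 51]
162 [[ 0.444 -0.286  0.092]] [61 57 52]
164 [[ 0.442 -0.283  0.088]] [55 52 50]
166 [[ 0.442 -0.286  0.082]] [62 58 55]
168 [[ 0.443 -0.289  0.075]] [54 54 47]
170 [[ 0.441 -0.283  0.073]] [53 53 49]
172 [[ 0.443 -0.295  0.062]] [93 89 84]
174 [[ 0.452 -0.333  0.037]] [104  95  91]
176 [[ 0.449 -0.323  0.036]] [106  96  94]
178 [[ 0.448 -0.321  0.032]] [106  97  91]
180 [[ 0.447 -0.323  0.026]] [109 102  96]
182 [[ 0.446 -0.318  0.023]] [106  98  92]
184 [[ 0.446 -0.321  0.016]] [109 100  92]
186 [[ 0.445 -0.319  0.012]] [108 100  96]
188 [[ 0.445 -0.324  0.003]] [82 79 73]
190 [[ 0.442 -0.314  0.003]] [71 69 63]
192 [[ 0.442 -0.315 -0.003]] [97 90 84]
top -0.31 2681 [0.066 0.116 0.13  0.183] [[ 0.426 -0.309  0.12 ]
 [ 0.449 -0.279  0.395]
 [ 0.472 -0.256  0.456]]
top -0.43 0
```

The fingers line up in x and y, but their tips show at z≈0.065, well above the reported TCP (0.015). I'll part-close the fingers (gap still over 40 mm) and look again before going lower.

Call:
drive_tool(
  steps=[0, 0, 0, 0, 0, 0, -0.4, 0, 0, 0, 0, 0, 0, -0.4, 0, 0, 0, 0, 0, 0, -0.4, 0, 0, 0, 0, 0, 0, -0.4],
)

```text
time: 3.4
ee_pos: [0.4444, -0.3428, 0.0174]
tcp_rot: [0.0, -0.707, 0.707, -0.003]
force: [0.3, 0.1, 0.8]
finger_gap: 0.0599
```

Run:
```python
from h import *
st=env.get_state(); print(st["time"],st["ee_pos"],st["finger_gap"],st["joint_pos"],st["force"])
s=snapshot("side"); save(s,"s2.png",(300,40,460,220),3.3)
r=np.arange(60,190)
for k in r[::5]:
    m=np.zeros((420,560),bool); m[k,374]=1; print(k,np.round(world(s,m),3),s["pixels"][k,374])
```

```text
3.4 [ 0.44437759 -0.34276574  0.01738458] 0.05987403736892545 [-0.81258087  0.39056825  1.71964917  0.00251652  1.02883961  0.75248009] [0.2568651  0.14089773 0.80656473]
60 [[ 0.92  -1.954 -0.127]] [83 83 80]
65 [[ 0.476 -0.328  0.302]] [55 52 47]
70 [[ 0.473 -0.32   0.293]] [65 65 57]
75 [[ 0.471 -0.317  0.284]] [61 63 54]
80 [[ 0.469 -0.317  0.273]] [66 65 57]
85 [[ 0.467 -0.314  0.263]] [71 71 60]
90 [[ 0.466 -0.312  0.252]] [63 63 57]
95 [[ 0.463 -0.308  0.242]] [52 50 45]
100 [[ 0.464 -0.316  0.228]] [88 82 80]
105 [[ 0.46  -0.305  0.221]] [52 49 45]
110 [[ 0.459 -0.306  0.209]] [59 55 50]
115 [[ 0.457 -0.307  0.197]] [54 54 52]
120 [[ 0.455 -0.304  0.187]] [56 53 47]
125 [[ 0.564 -0.735 -0.001]] [136 128 117]
130 [[ 0.452 -0.303  0.164]] [53 49 45]
135 [[ 0.447 -0.287  0.159]] [69 64 63]
140 [[ 0.443 -0.276  0.151]] [66 64 61]
145 [[ 0.441 -0.274  0.14 ]] [59 59 55]
150 [[ 0.44  -0.276  0.128]] [53 48 46]
155 [[ 0.441 -0.285  0.111]] [58 55 49]
160 [[ 0.442 -0.295  0.094]] [61 55 53]
165 [[ 0.441 -0.298  0.079]] [61 57 51]
170 [[ 0.44  -0.299  0.066]] [55 51 49]
175 [[ 0.445 -0.328  0.038]] [104  94  88]
180 [[ 0.441 -0.318  0.03 ]] [106  97  92]
185 [[ 0.44  -0.319  0.015]] [108 100  98]
```

View pics/s2.png

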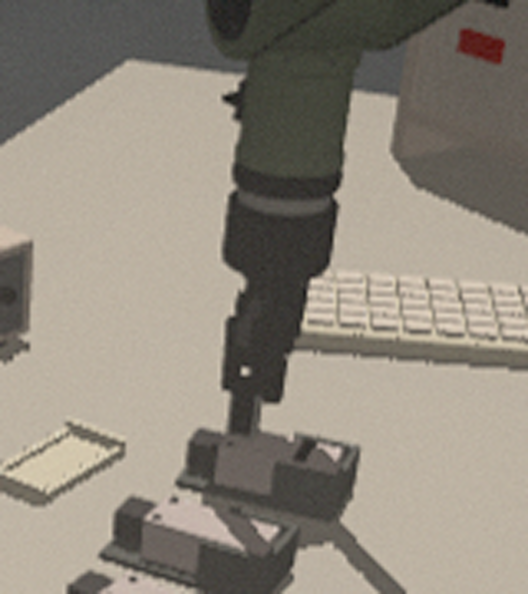

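Call:
drive_tool(
  steps=[0, 0.05, 0, 0, 0, 0, -0.5, 0, 0.1, 0, 0, 0, 0, -0.5, 0, 0.125, 0, 0, 0, 0, -0.5, 0, 0.125, 0, 0, 0, 0, -0.5],
)

```text
time: 3.78
ee_pos: [0.4426, -0.3407, -0.0106]
tcp_rot: [-0.002, 0.708, -0.706, 0.001]
force: [-1.1, -0.4, -0.3]
finger_gap: 0.0638
```

```bash
cat >> h.py <<'E'
def tip(s,x,y0,y1):
    p=world(s,s["pixels"].mean(2)<75); q=p[(abs(p[:,0]-x)<.014)&(p[:,1]>y0)&(p[:,1]<y1)]; return np.sort(q[:,2])[:12].round(3)
E
python3 - <<'E'
from h import *
st=env.get_state(); print(st["time"],st["ee_pos"],st["finger_gap"],st["force"])
s=snapshot("side"); print(tip(s,.441,-.312,-.26))
for k in range(165,192,2):
    m=np.zeros((420,560),bool); m[k,374]=1; print(k,np.round(world(s,m),3),s["pixels"][k,374])
E
```

```text
3.7833 [ 0.44260496 -0.340737   -0.01057141] 0.06384357839196798 [-1.08341871 -0.35778549 -0.32554835]
[0.002 0.004 0.004 0.004 0.005 0.005 0.005 0.005 0.006 0.006 0.007 0.033]
165 [[ 0.435 -0.273  0.092]] [68 66 59]
167 [[ 0.435 -0.276  0.085]] [55 53 52]
169 [[ 0.435 -0.278  0.079]] [56 54 51]
171 [] [56 53 50]
173 [[ 0.438 -0.295  0.06 ]] [52 53 50]
175 [[ 0.438 -0.296  0.055]] [58 55 50]
177 [[ 0.436 -0.294  0.051]] [57 55 55]
179 [[ 0.436 -0.293  0.045]] [56 52 53]
181 [[ 0.436 -0.298  0.037]] [54 52 48]
183 [[ 0.437 -0.302  0.03 ]] [92 88 84]
185 [[ 0.439 -0.316  0.017]] [109 100  95]
187 [[ 0.439 -0.319  0.01 ]] [110 103  99]
189 [[ 0.439 -0.319  0.005]] [66 63 56]
191 [[ 0.436 -0.31   0.004]] [68 64 61]
```

Confirmed: the fingertips sit about 40 mm higher than the reported TCP, so I'll work with that offset. Now 14 mm further down, then grip.

Call:
drive_tool(
  steps=[0, 0.04, 0, 0, 0, 0, -0.5, 0, 0.07, 0, 0, 0, 0, -0.5, 0, 0.07, 0, 0, 0, 0, -0.5, 0, 0.07, 0, 0, 0, 0, 0.3, 0, 0.07, 0, 0, 0, 0, 0.3, 0, 0.07, 0, 0, 0, 0, 0.3, 0, 0.07, 0, 0, 0, 0, 0.3, 0, 0.07, 0, 0, 0, 0, 0.3],
  grip_force=50,
)

```text
time: 4.5
ee_pos: [0.4434, -0.3415, -0.0235]
tcp_rot: [-0.001, 0.708, -0.706, 0.002]
force: [0.8, -0.0, -0.2]
finger_gap: 0.0393
```

Run:
```python
from h import *
st=env.get_state(); print(st["time"],st["ee_pos"],st["finger_gap"],st["force"])
s=snapshot("side")
for k in range(175,192,2):
    m=np.zeros((420,560),bool); m[k,374]=1; print(k,np.round(world(s,m),3),s["pixels"][k,374])
```

```text
4.5 [ 0.44335608 -0.34145661 -0.02350655] 0.03928665605981687 [ 0.75943182 -0.04074815 -0.16289599]
175 [[ 0.436 -0.289  0.058]] [55 53 50]
177 [[ 0.439 -0.305  0.045]] [59 55 54]
179 [[ 0.439 -0.308  0.038]] [53 50 50]
181 [[ 0.438 -0.306  0.034]] [55 57 49]
183 [[ 0.438 -0.308  0.027]] [55 53 49]
185 [[ 0.437 -0.306  0.023]] [55 51 50]
187 [[ 0.438 -0.313  0.014]] [89 85 80]
189 [[ 0.438 -0.317  0.006]] [68 64 61]
191 [[ 0.437 -0.316  0.001]] [69 63 62]
```

Call:
drive_tool(
  steps=[0, -0.1, 0, 0, 0, 0, 0.3, 0, -0.25, 0, 0, 0, 0, 0.3, 0, -0.4, 0, 0, 0, 0, 0.3, 0, -0.45, 0, 0, 0, 0, 0.3, 0, -0.45, 0, 0, 0, 0, 0.3],
)

```text
time: 4.97
ee_pos: [0.4455, -0.3439, 0.0699]
tcp_rot: [-0.001, -0.706, 0.708, -0.004]
force: [0.1, -0.2, -1.8]
finger_gap: 0.0393
```

Run:
```python
from h import *
goal([.6425,-.1096,.067],80)
```

```text
t 4.97 shift [-0.9904  0.0166 -1.1671] turn [-0.0045 -0.886  -0.0018] mm 306.0 deg 79.7 pos [ 0.4455 -0.3439  0.0699] f [ 0.1 -0.2 -1.8] gap 0.0393 j6 0.75
```

Call:
drive_tool(
  steps=[-0.7, 0, -0.8, 0, -0.6, 0, 0.3, -0.7, 0, -0.8, 0, -0.6, 0, 0.3, -0.7, 0, -0.8, 0, -0.6, 0, 0.3, -0.7, 0, -0.8, 0, -0.6, 0, 0.3, -0.7, 0, -0.8, 0, -0.6, 0, 0.3, -0.7, 0, -0.8, 0, -0.6, 0, 0.3, -0.7, 0, -0.8, 0, -0.6, 0, 0.3, -0.7, 0, -0.8, 0, -0.6, 0, 0.3],
)

```text
time: 5.63
ee_pos: [0.5835, -0.181, 0.0669]
tcp_rot: [0.325, -0.627, 0.629, -0.325]
force: [-0.2, 0.1, -2.4]
finger_gap: 0.039
```

Run:
```python
from h import *
goal([.6425,-.1096,.067],80)
```

```text
t 5.63 shift [-4.617e-01 -2.000e-04  3.480e-02] turn [-0.0013 -0.2809  0.0003] mm 93.0 deg 25.3 pos [ 0.5835 -0.181   0.0669] f [-0.2  0.1 -2.4] gap 0.039 j6 0.17
```

Call:
drive_tool(
  steps=[-0.462, 0, 0.035, 0, -0.281, 0, 0.3, -0.462, 0, 0.035, 0, -0.281, 0, 0.3, -0.462, 0, 0.035, 0, -0.281, 0, 0.3, -0.462, 0, 0.035, 0, -0.281, 0, 0.3, -0.462, 0, 0.035, 0, -0.281, 0, 0.3, -0.462, 0, 0.035, 0, -0.281, 0, 0.3],
)

```text
time: 6.13
ee_pos: [0.6408, -0.1089, 0.0642]
tcp_rot: [-0.455, 0.543, -0.541, 0.453]
force: [-0.2, -0.3, -1.0]
finger_gap: 0.0392
```

Run:
```python
from h import *
goal([.6425,-.1096,-.0235],80)
s=snapshot("side"); save(s,"s3.png",(180,120,380,270),3.5)
```

```text
t 6.13 shift [0.0015 0.4385 0.0102] turn [ 0.0017 -0.001   0.0004] mm 88.0 deg 0.2 pos [ 0.6408 -0.1089  0.0642] f [-0.2 -0.3 -1. ] gap 0.0392 j6 -0.12
```

View pics/s3.png

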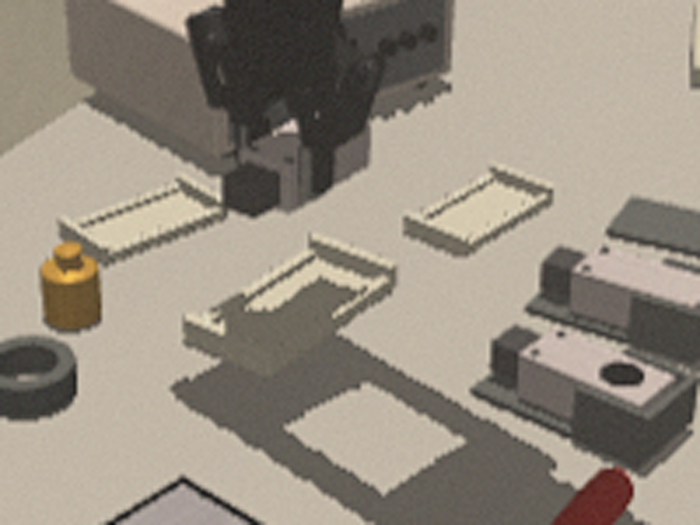

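The sensor is held level above the big tray, whose centre is about (290,305). Lowering it now.

Call:
drive_tool(
  steps=[0.003, 0.15, 0.005, 0, 0, 0, 0.3, 0.003, 0.3, 0.005, 0, 0, 0, 0.3, 0.003, 0.4, 0.005, 0, 0, 0, 0.3, 0.003, 0.41, 0.005, 0, 0, 0, 0.3, 0.003, 0.42, 0.005, 0, 0, 0, 0.3, 0.003, 0.43, 0.005, 0, 0, 0, 0.3],
)

```text
time: 6.68
ee_pos: [0.6423, -0.111, -0.0204]
tcp_rot: [0.454, -0.542, 0.543, -0.453]
force: [0.1, -0.8, -3.0]
finger_gap: 0.0394
```

Run:
```python
from h import *
goal([.6425,-.1096,-.0245],80)
for n in ("side","top"):
    s=snapshot(n); np.savez("b.npz",**s)
    t=np.load(n+"0.npz"); print(n)
    if n=="side": save(s,"s4.png",(210,160,330,250),5)
    d=max(cut_out(n,"sensor_bar_centre") or [{"pixels":np.zeros((420,560),bool)}],key=lambda d:d["pixels"].sum()); p=world(s,d["pixels"]); print(len(p), np.round(np.percentile(p,[2,50,98],axis=0),3) if len(p) else "")
```

```text
t 6.68 shift [-0.0071  0.0206 -0.0002] turn [ 0.0003 -0.0022  0.0005] mm 4.0 deg 0.2 pos [ 0.6423 -0.111  -0.0204] f [ 0.1 -0.8 -3. ] gap 0.0394 j6 -0.12
side
934 [[ 0.741  0.085 -0.001]
 [ 0.754  0.176  0.039]
 [ 0.839  0.189  0.066]]
top
281 [[ 0.612 -0.173  0.015]
 [ 0.627 -0.149  0.039]
 [ 0.659 -0.07   0.045]]
```

View pics/s4.png

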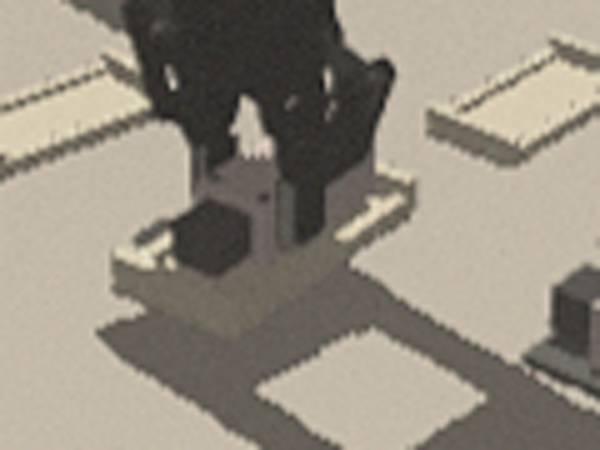

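The sensor is over the tray, inside its rails, with the nose at (210,240) clear of the end wall. Lowering 4 mm more, then release and lift.

Call:
drive_tool(
  steps=[0, 0.01, 0, 0, 0, 0, 0.3, 0, 0.018, 0, 0, 0, 0, 0.3, 0, 0.018, 0, 0, 0, 0, 0.3, 0, 0.018, 0, 0, 0, 0, -0.4, 0, 0.018, 0, 0, 0, 0, -0.4, 0, 0.018, 0, 0, 0, 0, -0.4, 0, 0.018, 0, 0, 0, 0, -0.4],
)

```text
time: 7.47
ee_pos: [0.6432, -0.1108, -0.0228]
tcp_rot: [0.454, -0.542, 0.543, -0.454]
force: [-0.8, -0.1, 1.0]
finger_gap: 0.0597
```

Call:
drive_tool(
  steps=[0, -0.05, 0, 0, 0, 0, -0.5, 0, -0.15, 0, 0, 0, 0, -0.5, 0, -0.35, 0, 0, 0, 0, -0.5, 0, -0.5, 0, 0, 0, 0, -0.5, 0, -0.5, 0, 0, 0, 0, -0.5],
)

```text
time: 7.88
ee_pos: [0.6495, -0.1125, 0.087]
tcp_rot: [0.451, -0.537, 0.548, -0.457]
force: [1.7, -0.8, 1.9]
finger_gap: 0.0642
```

Run:
```python
from h import *
a=np.radians(-13.5); c=np.array([.4264,-.0965])+.0205*np.array([np.cos(a),np.sin(a)]); print(c)
goal([*c,.076],-13.5)
```

```text
[ 0.44633358 -0.10128563]
t 7.88 shift [ 0.1233  0.0375 -1.0106] turn [-0.0076 -0.9625  0.0101] mm 204.0 deg 86.6 pos [ 0.6495 -0.1125  0.087 ] f [ 1.7 -0.8  1.9] gap 0.0642 j6 -0.13
```

Call:
drive_tool(
  steps=[0.06, 0, -0.5, 0, 0.6, 0, -0.5, 0.06, 0, -0.5, 0, 0.6, 0, -0.5, 0.06, 0, -0.5, 0, 0.6, 0, -0.5, 0.06, 0, -0.5, 0, 0.6, 0, -0.5, 0.06, 0, -0.5, 0, 0.6, 0, -0.5, 0.06, 0, -0.5, 0, 0.6, 0, -0.5, 0.06, 0, -0.5, 0, 0.6, 0, -0.5, 0.06, 0, -0.5, 0, 0.6, 0, -0.5],
)

```text
time: 8.55
ee_pos: [0.5492, -0.1069, 0.0862]
tcp_rot: [0.151, -0.686, 0.693, -0.162]
force: [-0.0, -0.2, -0.1]
finger_gap: 0.064
```

Run:
```python
from h import *
goal([.4463,-.1013,.06],-13.5)
s=snapshot("top"); save(s,"t5.png",(280,150,480,330),3.3)
```

```text
t 8.55 shift [ 0.4538  0.1215 -0.2489] turn [-0.0056  0.434  -0.0113] mm 106.0 deg 39.1 pos [ 0.5492 -0.1069  0.0862] f [-0.  -0.2 -0.1] gap 0.064 j6 0.78
```

View pics/t5.png

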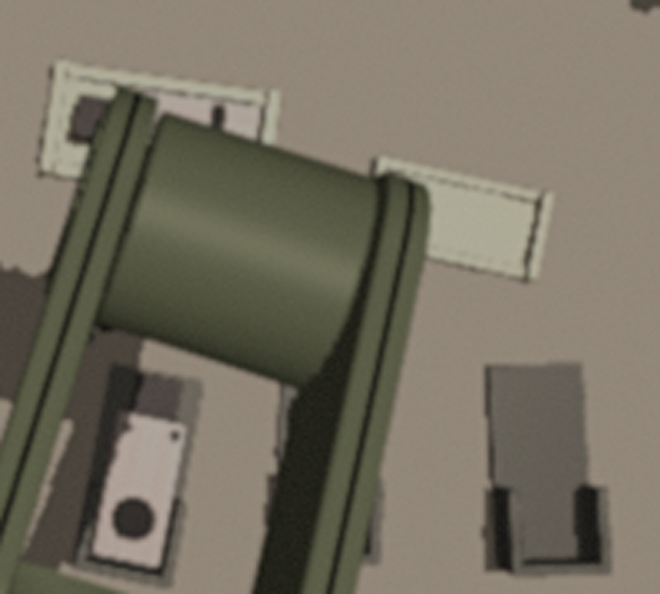

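The bar sensor sits in the big tray, nose at (85,118) and bar tag at (218,118). Carrying on to the disc sensor.

Call:
drive_tool(
  steps=[0.454, 0.05, -0.249, 0, 0.434, 0, -0.5, 0.454, 0.05, -0.249, 0, 0.434, 0, -0.5, 0.454, 0.05, -0.249, 0, 0.434, 0, -0.5, 0.454, 0.05, -0.249, 0, 0.434, 0, -0.5, 0.454, 0.05, -0.249, 0, 0.434, 0, -0.5, 0.454, 0.05, -0.249, 0, 0.434, 0, -0.5, 0.454, 0.05, -0.249, 0, 0.434, 0, -0.5, 0.454, 0.05, -0.249, 0, 0.434, 0, -0.5],
)

```text
time: 9.27
ee_pos: [0.4464, -0.1013, 0.0748]
tcp_rot: [-0.089, -0.701, 0.704, 0.075]
force: [-0.2, 0.5, 0.1]
finger_gap: 0.064
```

Run:
```python
from h import *
goal([.4463,-.1013,-.0245],-13.5)
```

```text
t 9.27 shift [ 0.0104  0.4965 -0.0012] turn [-0.0015  0.0016 -0.0129] mm 99.0 deg 1.2 pos [ 0.4464 -0.1013  0.0748] f [-0.2  0.5  0.1] gap 0.064 j6 1.39
```

Call:
drive_tool(
  steps=[0.005, 0.15, 0, 0, 0, -0.013, -0.5, 0.01, 0.3, 0, 0, 0, -0.013, -0.5, 0.01, 0.4, 0, 0, 0, -0.013, -0.5, 0.01, 0.46, 0, 0, 0, -0.013, -0.5, 0.01, 0.49, 0, 0, 0, -0.013, -0.5, 0.01, 0.496, 0, 0, 0, -0.013, -0.5, 0.01, 0.496, 0, 0, 0, -0.013, -0.5],
)

```text
time: 9.85
ee_pos: [0.4467, -0.1017, -0.0242]
tcp_rot: [-0.082, -0.701, 0.703, 0.082]
force: [0.1, -0.8, -0.8]
finger_gap: 0.0641
```

Run:
```python
from h import *
goal([.4463,-.1013,-.0245],-13.5)
```

```text
t 9.85 shift [ 0.0024  0.0015 -0.0014] turn [-0.0016  0.0022 -0.0001] mm 1.0 deg 0.2 pos [ 0.4467 -0.1017 -0.0242] f [ 0.1 -0.8 -0.8] gap 0.0641 j6 1.39
```

Call:
drive_tool(
  steps=[0, 0, 0, 0, 0, 0, 0.3, 0, 0, 0, 0, 0, 0, 0.3, 0, 0, 0, 0, 0, 0, 0.3, 0, 0, 0, 0, 0, 0, 0.3, 0, 0, 0, 0, 0, 0, 0.3],
)

```text
time: 10.27
ee_pos: [0.4483, -0.1023, -0.0228]
tcp_rot: [-0.083, -0.701, 0.704, 0.081]
force: [-1.2, 0.3, 5.9]
finger_gap: 0.0393
```

Run:
```python
from h import *
goal([.4463,-.1013,-.0245],-13.5)
```

```text
t 10.27 shift [ 0.0111  0.0086 -0.0026] turn [-0.0019  0.0024 -0.0022] mm 3.0 deg 0.3 pos [ 0.4483 -0.1023 -0.0228] f [-1.2  0.3  5.9] gap 0.0393 j6 1.39
```

Call:
drive_tool(
  steps=[0, -0.1, 0, 0, 0, 0, 0.3, 0, -0.25, 0, 0, 0, 0, 0.3, 0, -0.4, 0, 0, 0, 0, 0.3, 0, -0.45, 0, 0, 0, 0, 0.3, 0, -0.45, 0, 0, 0, 0, 0.3],
)

```text
time: 10.68
ee_pos: [0.4506, -0.1031, 0.0699]
tcp_rot: [-0.085, -0.7, 0.704, 0.078]
force: [0.3, 0.4, -2.3]
finger_gap: 0.0389
```

Run:
```python
from h import *
goal([.5871,.1632,.075],74.6)
```

```text
t 10.68 shift [-0.3586 -0.028  -1.4524] turn [-0.0072 -0.9765 -0.0031] mm 299.0 deg 87.9 pos [ 0.4506 -0.1031  0.0699] f [ 0.3  0.4 -2.3] gap 0.0389 j6 1.39
```

Call:
drive_tool(
  steps=[-0.22, -0.03, -0.9, 0, -0.6, 0, 0.3, -0.22, -0.03, -0.9, 0, -0.6, 0, 0.3, -0.22, -0.03, -0.9, 0, -0.6, 0, 0.3, -0.22, -0.03, -0.9, 0, -0.6, 0, 0.3, -0.22, -0.03, -0.9, 0, -0.6, 0, 0.3, -0.22, -0.03, -0.9, 0, -0.6, 0, 0.3, -0.22, -0.03, -0.9, 0, -0.6, 0, 0.3, -0.22, -0.03, -0.9, 0, -0.6, 0, 0.3],
)

```text
time: 11.35
ee_pos: [0.5325, 0.0629, 0.0723]
tcp_rot: [0.248, -0.659, 0.665, -0.249]
force: [-0.7, -0.9, -2.8]
finger_gap: 0.0392
```

Run:
```python
from h import *
goal([.5871,.1632,.075],74.6)
```

```text
t 11.35 shift [-0.5353 -0.0155 -0.1981] turn [-0.0043 -0.372   0.0022] mm 114.0 deg 33.5 pos [0.5325 0.0629 0.0723] f [-0.7 -0.9 -2.8] gap 0.0392 j6 0.82
```

Call:
drive_tool(
  steps=[-0.535, -0.016, -0.198, -0.004, -0.372, 0.002, 0.3, -0.535, -0.016, -0.198, -0.004, -0.372, 0.002, 0.3, -0.535, -0.016, -0.198, -0.004, -0.372, 0.002, 0.3, -0.535, -0.016, -0.198, -0.004, -0.372, 0.002, 0.3, -0.535, -0.016, -0.198, -0.004, -0.372, 0.002, 0.3, -0.535, -0.016, -0.198, -0.004, -0.372, 0.002, 0.3, -0.535, -0.016, -0.198, -0.004, -0.372, 0.002, 0.3, -0.535, -0.016, -0.198, -0.004, -0.372, 0.002, 0.3],
)

```text
time: 12.02
ee_pos: [0.5857, 0.1627, 0.0732]
tcp_rot: [-0.429, 0.563, -0.563, 0.427]
force: [-0.1, 0.2, -3.1]
finger_gap: 0.0391
```

Run:
```python
from h import *
goal([.5871,.1632,-.0205],74.6)
s=snapshot("side"); save(s,"s6.png",(100,150,320,340),3)
```

```text
t 12.02 shift [-0.0051  0.4685  0.0072] turn [ 0.0017 -0.0016  0.001 ] mm 94.0 deg 0.2 pos [0.5857 0.1627 0.0732] f [-0.1  0.2 -3.1] gap 0.0391 j6 0.4
```

View pics/s6.png

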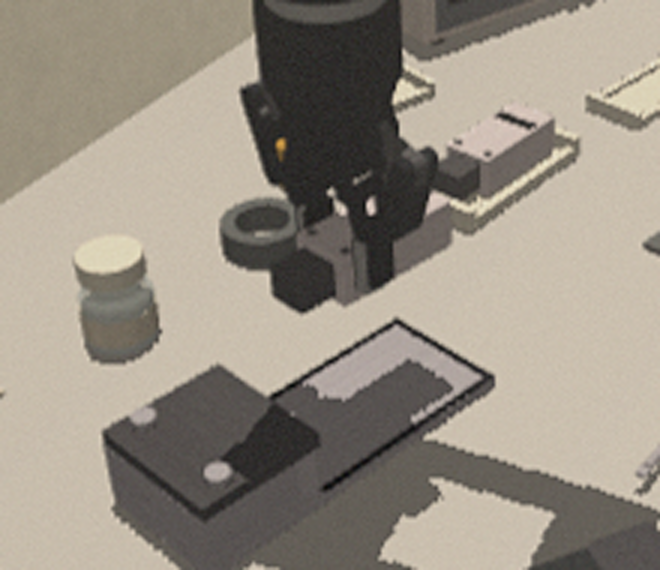

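The disc sensor is held above the apron, nose towards the toe, and the bar sensor lies in its tray at (500,150). Lowering.

Call:
drive_tool(
  steps=[0, 0.15, 0, 0, 0, 0, 0.3, 0, 0.3, 0, 0, 0, 0, 0.3, 0, 0.38, 0, 0, 0, 0, 0.3, 0, 0.42, 0, 0, 0, 0, 0.3, 0, 0.445, 0, 0, 0, 0, 0.3, 0, 0.455, 0, 0, 0, 0, 0.3, 0, 0.46, 0, 0, 0, 0, 0.3],
)

```text
time: 12.65
ee_pos: [0.587, 0.1626, -0.0173]
tcp_rot: [0.428, -0.563, 0.563, -0.428]
force: [-0.3, -0.0, -2.6]
finger_gap: 0.0395
```

Run:
```python
from h import *
goal([.5871,.1632,-.0215],74.6)
s=snapshot("side"); d=cut_out("side","sensor_disc_centre")[0]; p=world(s,d["pixels"]); print(d["confidence"],d["uv"],ext(p,[.5996,.2084],74.6),np.percentile(p[:,2],[2,50,98]).round(4))
```

```text
t 12.65 shift [-0.003   0.021  -0.0005] turn [-0.0001 -0.0018  0.0003] mm 4.0 deg 0.2 pos [ 0.587   0.1626 -0.0173] f [-0.3 -0.  -2.6] gap 0.0395 j6 0.4
0.56 [215.5, 277.0] [-0.1105 -0.0013 -0.0184  0.0225] [0.0124 0.0368 0.0449]
```

Call:
drive_tool(
  steps=[0, 0.007, 0, 0, 0, 0, 0.3, 0, 0.014, 0, 0, 0, 0, 0.3, 0, 0.02, 0, 0, 0, 0, 0.3, 0, 0.022, 0, 0, 0, 0, 0.3, 0, 0.022, 0, 0, 0, 0, 0.3],
)

```text
time: 13.17
ee_pos: [0.5877, 0.1628, -0.0207]
tcp_rot: [0.427, -0.563, 0.563, -0.428]
force: [-0.6, 0.2, 0.3]
finger_gap: 0.0391
```

Call:
drive_tool(
  steps=[0, 0, 0, 0, 0, 0, -0.4, 0, 0, 0, 0, 0, 0, -0.4, 0, 0, 0, 0, 0, 0, -0.5, 0, 0, 0, 0, 0, 0, -0.5, 0, 0, 0, 0, 0, 0, -0.5],
)

```text
time: 13.58
ee_pos: [0.5878, 0.1628, -0.0206]
tcp_rot: [0.427, -0.563, 0.563, -0.428]
force: [0.4, -0.2, 0.7]
finger_gap: 0.0643
```

Call:
drive_tool(
  steps=[0, -0.1, 0, 0, 0, 0, -0.5, 0, -0.25, 0, 0, 0, 0, -0.5, 0, -0.4, 0, 0, 0, 0, -0.5, 0.4, -0.5, 0, 0, 0, 0, -0.5, 0.8, -0.6, 0, 0, 0, 0, -0.5, 1, -0.6, 0, 0, 0, 0, -0.5, 1, -0.6, 0, 0, 0, 0, -0.5, 1, -0.6, 0, 0, 0, 0, -0.5],
)

```text
time: 14.25
ee_pos: [0.5333, -0.0318, 0.1001]
tcp_rot: [0.427, -0.562, 0.564, -0.428]
force: [0.7, -0.0, -0.1]
finger_gap: 0.0645
```

Run:
```python
from h import *
goal([.5871,.1632,-.0215],74.6)
for n in ("side","top"):
    s=snapshot(n); np.savez(n+"1.npz",**s); g=s["pixels"].mean(2)
    for d in cut_out(n,"sensor_disc_centre")[:1]:
        p=world(s,d["pixels"]); print(n,d["confidence"],np.round(d["uv"]),ext(p,[.5996,.2084],74.6),np.percentile(p[:,2],[2,50,98]).round(4))
        t=p[(p[:,2]>.036)&(p[:,2]<.045)]; print(" top",rect(t),ext(t,[.5996,.2084],74.6))
        b=world(s,d["pixels"]&(g>90)); b=b[b[:,2]>.036]; print(" bright",rect(b),ext(b,[.5996,.2084],74.6))
    d=cut_out(n,"clamp_nest")[0]; p=world(s,d["pixels"]); t=p[p[:,2]>.049]; print(" toe",rect(t),ext(t,[.5996,.2084],74.6))
save(s,"t7.png",(100,140,280,280),4)
```

```text
t 14.25 shift [-1.0113  0.6079 -0.0034] turn [-0.0017 -0.0014  0.0001] mm 236.0 deg 0.2 pos [ 0.5333 -0.0318  0.1001] f [ 0.7 -0.  -0.1] gap 0.0645 j6 0.05
side 0.71 [225. 274.] [-0.1098 -0.0004 -0.033   0.0218] [0.009  0.0358 0.0416]
 top (array([0.5827, 0.1511]), array([0.1056, 0.0422]), 72.84) [-0.1094 -0.0164 -0.0189  0.0207]
 bright (array([0.58  , 0.1424]), array([0.0875, 0.0422]), 72.84) [-0.1096 -0.0262 -0.0192  0.0208]
 toe (array([0.6144, 0.2634]), array([0.0921, 0.0811]), -15.11) [ 0.0178  0.0965 -0.0435  0.0449]
top 0.59 [198. 221.] [-0.1154 -0.0091 -0.0199  0.0184] [0.0233 0.0394 0.0436]
 top (array([0.5838, 0.148 ]), array([0.1067, 0.0393]), 74.18) [-0.1147 -0.0145 -0.0197  0.0185]
 bright (array([0.5823, 0.1428]), array([0.0959, 0.0393]), 74.18) [-0.1147 -0.0315 -0.0198  0.0185]
 toe (array([0.6142, 0.2581]), array([0.0896, 0.0807]), -15.75) [ 0.0125  0.0905 -0.0446  0.043 ]
```

View pics/t7.png

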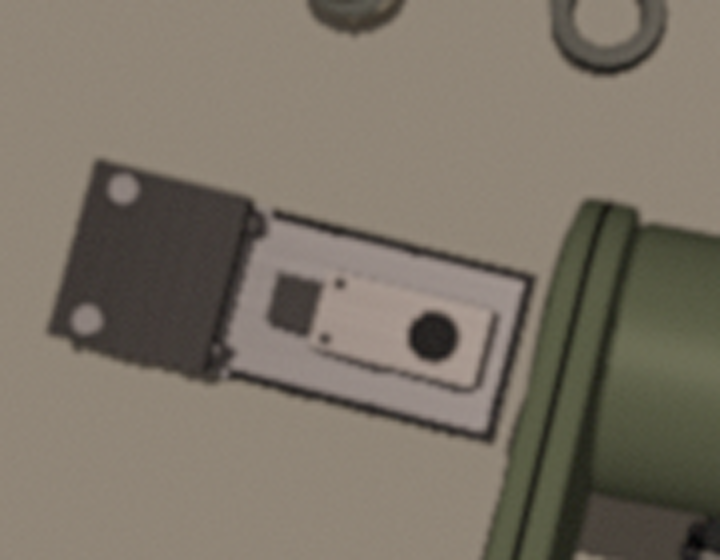

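The round-tagged sensor lies flat on the apron, released, with its nose at (270,300) and the toe edge at about x=235. In both cameras its lateral offset to the toe is within 0.5 mm. Travel to the stop is about 85 mm. Now the tail grip.

Run:
```python
from h import *
goal([.575,.119,-.021],74.5)
```

```text
t 14.55 shift [-0.7678  0.6013 -0.0012] turn [-0.0008 -0.0001 -0.0004] mm 195.0 deg 0.1 pos [ 0.534  -0.0291  0.0992] f [ 0.4  0.5 -0.1] gap 0.0638 j6 0.05
```

Call:
drive_tool(
  steps=[-0.768, 0, -0.001, 0, 0, 0, -0.5, -0.768, 0, -0.001, 0, 0, 0, -0.5, -0.768, 0, -0.001, 0, 0, 0, -0.5, -0.768, 0, -0.001, 0, 0, 0, -0.5, -0.768, 0.15, -0.001, 0, 0, 0, -0.5, -0.768, 0.3, -0.001, 0, 0, 0, -0.5, -0.768, 0.3, -0.001, 0, 0, 0, -0.5],
)

```text
time: 15.13
ee_pos: [0.5687, 0.1214, 0.0325]
tcp_rot: [-0.433, 0.564, -0.56, 0.426]
force: [-1.6, -0.2, -0.6]
finger_gap: 0.0641
```

Run:
```python
from h import *
goal([.575,.119,-.021],74.5)
```

```text
t 15.13 shift [0.0026 0.2673 0.0365] turn [0.0072 0.0027 0.0022] mm 54.0 deg 0.7 pos [0.5687 0.1214 0.0325] f [-1.6 -0.2 -0.6] gap 0.0641 j6 0.33
```

Call:
drive_tool(
  steps=[0.003, 0, 0.036, 0.007, 0.003, 0.002, -0.5, 0.003, 0.05, 0.036, 0.007, 0.003, 0.002, -0.5, 0.003, 0.12, 0.036, 0.007, 0.003, 0.002, -0.5, 0.003, 0.2, 0.036, 0.007, 0.003, 0.002, -0.5, 0.003, 0.25, 0.036, 0.007, 0.003, 0.002, -0.5, 0.003, 0.267, 0.036, 0.007, 0.003, 0.002, -0.5, 0.003, 0.267, 0.036, 0.007, 0.003, 0.002, -0.5],
)

```text
time: 15.72
ee_pos: [0.5745, 0.1188, -0.0214]
tcp_rot: [-0.428, 0.563, -0.563, 0.427]
force: [0.1, -0.7, 0.6]
finger_gap: 0.0643
```

Run:
```python
from h import *
goal([.575,.119,-.021],74.5)
s=snapshot("side"); p=world(s,s["pixels"].mean(2)<70)
```

```text
t 15.72 shift [-0.0018 -0.002   0.0019] turn [ 0.0008 -0.0006  0.0004] mm 1.0 deg 0.1 pos [ 0.5745  0.1188 -0.0214] f [ 0.1 -0.7  0.6] gap 0.0643 j6 0.33
```

Call:
drive_tool(
  steps=[0, 0, 0, 0, 0, 0, 0.3, 0, 0, 0, 0, 0, 0, 0.3, 0, 0, 0, 0, 0, 0, 0.3, 0, 0, 0, 0, 0, 0, 0.3, 0, 0, 0, 0, 0, 0, 0.3],
  grip_force=50,
)

```text
time: 16.18
ee_pos: [0.5768, 0.1188, -0.0191]
tcp_rot: [0.427, -0.562, 0.564, -0.429]
force: [0.8, 0.0, 5.2]
finger_gap: 0.0392
```

Call:
drive_tool(
  steps=[-0.03, 0, 0, 0, 0, 0, 0.3, -0.06, 0, 0, 0, 0, 0, 0.3, -0.09, 0, 0, 0, 0, 0, 0.3, -0.12, 0, 0, 0, 0, 0, 0.3, -0.15, 0, 0, 0, 0, 0, 0.3, -0.18, 0, 0, 0, 0, 0, 0.3, -0.21, 0, 0, 0, 0, 0, 0.3, -0.21, 0, 0, 0, 0, 0, 0.3],
)

```text
time: 16.85
ee_pos: [0.5886, 0.1612, -0.019]
tcp_rot: [0.426, -0.563, 0.563, -0.429]
force: [1.0, 2.0, -0.2]
finger_gap: 0.0395
```

Run:
```python
from h import *
u=np.array([.2672,.9636]); goal([*(np.array([.575,.119])+.0854*u),-.021],74.5)
R=Ro.from_quat(env.get_state()["tcp_rot"]); print(R.inv().apply(env.get_state()["force"]),env.get_state()["ft_torque"])
```

```text
t 16.85 shift [-0.2053  0.0105 -0.0092] turn [-0.0022 -0.0003 -0.0016] mm 41.0 deg 0.3 pos [ 0.5886  0.1612 -0.019 ] f [ 1.   2.  -0.2] gap 0.0395 j6 0.4
[-2.23906213  0.15852944  0.46406706] [ 0.217774    0.02374148 -0.00371435]
```

Run:
```python
from h import *
for n in ("side","top"):
    s=snapshot(n); g=s["pixels"].mean(2)
    print(n,env.get_state()["ee_pos"].round(4))
    for d in cut_out(n,"sensor_disc_centre")[:1]:
        p=world(s,d["pixels"]); t=p[(p[:,2]>.036)&(p[:,2]<.045)]; print(d["confidence"],np.round(d["uv"]),len(t),rect(t) if len(t)>9 else"",ext(t,[.5996,.2084],74.6) if len(t)>9 else "")
```

```text
side [ 0.5885  0.1611 -0.019 ]
0.52 [342. 272.] 0  
top [ 0.5884  0.1604 -0.019 ]
```

Run:
```python
from h import *
s=snapshot("side"); print(env.get_state()["ee_pos"].round(4))
for nm,s in(("before",dict(np.load("side1.npz"))),("now",s)):
    p=world(s,np.ones((420,560),bool)); u=np.array([np.cos(np.radians(74.6)),np.sin(np.radians(74.6))]); v=np.array([-u[1],u[0]]); q=p[:,:2]-[.5996,.2084]; U=q@u; V=q@v
    # near side face: v max side (camera is at -x,+y): points z .015-.034
    for a in np.arange(-.11,.012,.012):
        k=(U>a)&(U<a+.012)&(p[:,2]>.014)&(p[:,2]<.034)&(abs(V)<.035); kt=(U>a)&(U<a+.012)&(p[:,2]>.0375)&(p[:,2]<.043)&(abs(V)<.03)
        print(nm,a.round(3),k.sum(),np.round(np.median(V[k]),4) if k.sum() else "", kt.sum(), np.round(np.percentile(V[kt],[2,98]),4) if kt.sum()>3 else "")
save(s,"s8.png",(130,200,290,330),4.5)
```

```text
[ 0.5882  0.1598 -0.019 ]
before -0.11 39 0.0201 80 [-0.0178  0.0195]
before -0.098 38 0.0199 81 [-0.0186  0.0201]
before -0.086 42 0.0199 84 [-0.018   0.0197]
before -0.074 43 0.0199 98 [-0.0174  0.0204]
before -0.062 41 0.0198 90 [-0.018   0.0203]
before -0.05 46 0.0196 98 [-0.0187  0.0198]
before -0.038 65 0.0191 94 [-0.0184  0.0199]
before -0.026 71 0.0121 8 [-0.0104  0.0185]
before -0.014 61 0.0118 0 
before -0.002 25 0.002 0 
before 0.01 0  0 
now -0.11 0  0 
now -0.098 0  0 
now -0.086 0  0 
now -0.074 0  1 
now -0.062 11 0.0312 39 [-0.0217 -0.0021]
now -0.05 47 0.0267 89 [-0.0216  0.0282]
now -0.038 59 0.0187 112 [-0.0258  0.0193]
now -0.026 46 0.0184 101 [-0.0205  0.0189]
now -0.014 48 0.0187 103 [-0.0193  0.0191]
now -0.002 5 0.0187 89 [-0.0186  0.0189]
now 0.01 0  0
```

View pics/s8.png

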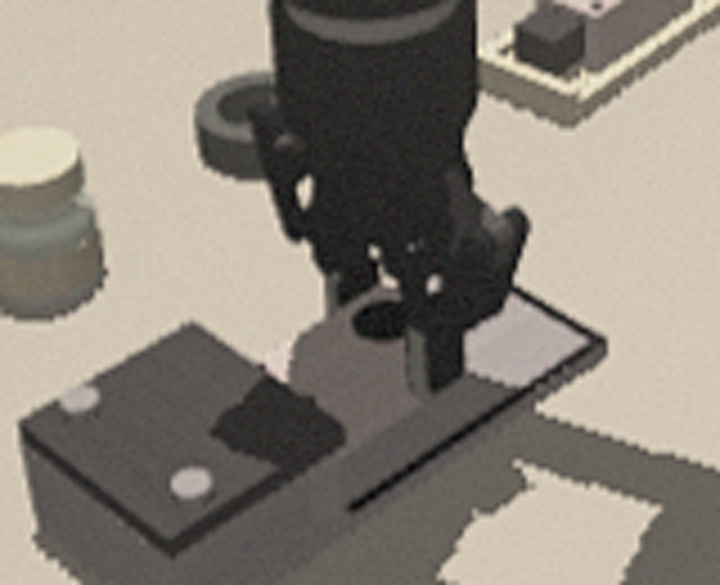

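Sideways the sensor is about 1 mm to the right of centre, and its heading is parallel to the nest. Its nose is under the toe with no side load. I'll nudge it 0.6 mm back and slide on.

Call:
drive_tool(
  steps=[-0.03, 0, -0.003, 0, 0, 0, 0.3, -0.06, 0, -0.003, 0, 0, 0, 0.3, -0.09, 0, -0.003, 0, 0, 0, 0.3, -0.12, 0, -0.003, 0, 0, 0, 0.3, -0.15, 0, -0.003, 0, 0, 0, 0.3, -0.17, 0, -0.003, 0, 0, 0, 0.3, -0.18, 0, -0.003, 0, 0, 0, 0.3],
)

```text
time: 17.68
ee_pos: [0.5974, 0.1954, -0.019]
tcp_rot: [0.427, -0.562, 0.563, -0.429]
force: [-1.5, -3.3, 3.8]
finger_gap: 0.0391
```

```bash
cat >> h.py <<'E'
def rep():
    u=np.array([.2672,.9636]); goal([*(np.array([.575,.119])+.0854*u),-.021],74.5)
    st=env.get_state(); print("tool force",Ro.from_quat(st["tcp_rot"]).inv().apply(st["force"]).round(1),st["ft_torque"].round(2))
E
python3 -c "
from h import *
rep()"
```

```text
t 17.68 shift [-0.0289  0.0101 -0.0057] turn [-0.002  -0.0001 -0.001 ] mm 6.0 deg 0.2 pos [ 0.5974  0.1954 -0.019 ] f [-1.5 -3.3  3.8] gap 0.0391 j6 0.45
tool force [ 3.6 -3.9 -0.6] [-0.36  0.22  0.03]
```

Friction load only, so I'll push the last ~6 mm slowly.

Call:
drive_tool(
  steps=[-0.008, 0, 0, 0, 0, 0, 0.3, -0.016, 0, 0, 0, 0, 0, 0.3, -0.022, 0, 0, 0, 0, 0, 0.3, -0.026, 0, 0, 0, 0, 0, 0.3, -0.03, 0, 0, 0, 0, 0, 0.3, -0.03, 0, 0, 0, 0, 0, 0.3],
)

```text
time: 18.18
ee_pos: [0.599, 0.2012, -0.019]
tcp_rot: [0.427, -0.562, 0.563, -0.429]
force: [-0.9, -1.0, 2.4]
finger_gap: 0.0392
```

```bash
python3 -c "
from h import *
rep()"
```

```text
t 18.18 shift [ 0.0012  0.0098 -0.0056] turn [-0.002  -0.0002 -0.001 ] mm 2.0 deg 0.2 pos [ 0.599   0.2012 -0.019 ] f [-0.9 -1.   2.4] gap 0.0392 j6 0.46
tool force [ 1.2 -2.4 -0.6] [-0.32  0.19  0.03]
```

Call:
drive_tool(
  steps=[-0.006, 0, 0, 0, 0, 0, 0.3, -0.012, 0, 0, 0, 0, 0, 0.3, -0.018, 0, 0, 0, 0, 0, 0.3, -0.018, 0, 0, 0, 0, 0, 0.3],
)

```text
time: 18.52
ee_pos: [0.5988, 0.2011, -0.0191]
tcp_rot: [0.429, -0.561, 0.564, -0.427]
force: [-4.1, -12.5, 6.9]
finger_gap: 0.0391
```

```bash
python3 -c "
from h import *
rep()"
```

```text
t 18.52 shift [ 0.0003  0.0097 -0.0051] turn [-0.0009 -0.0001  0.0031] mm 2.0 deg 0.3 pos [ 0.5988  0.2011 -0.0191] f [ -4.1 -12.5   6.9] gap 0.0391 j6 0.46
tool force [13.2 -6.9 -0.6] [-1.64  0.55  0.06]
```

Call:
drive_tool(
  steps=[-0.02, 0, 0, 0, 0, 0, 0.3, -0.03, 0, 0, 0, 0, 0, 0.3, -0.03, 0, 0, 0, 0, 0, 0.3],
)

```text
time: 18.77
ee_pos: [0.5984, 0.2009, -0.0191]
tcp_rot: [0.433, -0.56, 0.566, -0.423]
force: [-7.4, -18.5, 11.3]
finger_gap: 0.039
```

Run:
```python
from h import *
rep()
```

```text
t 18.77 shift [-0.0012  0.0096 -0.0031] turn [0.001  0.0006 0.0101] mm 2.0 deg 0.9 pos [ 0.5984  0.2009 -0.0191] f [ -7.4 -18.5  11.3] gap 0.039 j6 0.47
tool force [ 19.9 -10.9  -2.2] [-2.49  0.81  0.21]
```

Stopped against the stop (20 N, no further travel). Relaxing the push, levelling, then releasing.

Call:
drive_tool(
  steps=[0, 0, 0, 0, 0, 0.01, 0.3, 0, 0, 0, 0, 0, 0.01, 0.3, 0, 0, 0, 0, 0, 0.01, -0.3, 0, 0, 0, 0, 0, 0.01, -0.5, 0, 0, 0, 0, 0, 0.01, -0.5, 0, 0, 0, 0, 0, 0.01, -0.5, 0, 0, 0, 0, 0, 0.01, -0.5],
)

```text
time: 19.35
ee_pos: [0.5983, 0.2015, -0.0193]
tcp_rot: [-0.429, 0.563, -0.562, 0.428]
force: [-0.6, 0.7, -0.3]
finger_gap: 0.0639
```

Call:
drive_tool(
  steps=[0, -0.1, 0, 0, 0, 0, -0.5, 0, -0.25, 0, 0, 0, 0, -0.5, 0, -0.4, 0, 0, 0, 0, -0.5, 0.4, -0.5, 0, 0, 0, 0, -0.5, 0.8, -0.6, 0, 0, 0, 0, -0.5, 1, -0.6, 0, 0, 0, 0, -0.5, 1, -0.6, 0, 0, 0, 0, -0.5, 1, -0.6, 0, 0, 0, 0, -0.5],
)

```text
time: 20.02
ee_pos: [0.5447, 0.007, 0.1013]
tcp_rot: [-0.429, 0.563, -0.562, 0.428]
force: [0.8, -0.7, 0.8]
finger_gap: 0.0643
```

Call:
drive_tool(
  steps=[0.6, -0.1, 0, 0, 0, 0, -0.5, 0.6, -0.1, 0, 0, 0, 0, -0.5, 0.6, -0.1, 0, 0, 0, 0, -0.5, 0.6, -0.1, 0, 0, 0, 0, -0.5, 0.6, -0.1, 0, 0, 0, 0, -0.5],
)

```text
time: 20.43
ee_pos: [0.5131, -0.1106, 0.1221]
tcp_rot: [0.427, -0.563, 0.564, -0.428]
force: [0.2, -0.6, -0.0]
finger_gap: 0.064
```

Run:
```python
from h import *
print(env.get_state()["ee_pos"],env.get_state()["force"])
for n in ("side","top"):
    s=snapshot(n); np.savez(n+"2.npz",**s)
    p=world(s,np.ones((420,560),bool)); u=np.array([np.cos(np.radians(74.6)),np.sin(np.radians(74.6))]); v=np.array([-u[1],u[0]]); q=p[:,:2]-[.5996,.2084]; U=q@u; V=q@v
    k=(p[:,2]>.036)&(p[:,2]<.0435)&(abs(V)<.026)&(U<.012)&(U>-.12); t=(p[:,2]>.049)&(p[:,2]<.057)&(abs(V)<.05)&(U>0)&(U<.11)
    print(n,"sensor top",rect(p[k]),ext(p[k],[.5996,.2084],74.6),"toe",ext(p[t],[.5996,.2084],74.6))
    for a in (-.024,-.016,-.008,0): 
        j=k&(U>a)&(U<a+.008); print("  ",a,np.percentile(V[j],[2,98]).round(4) if j.sum()>5 else "")
    if n=="side": big=np.ascontiguousarray(s["pixels"][110:330,60:330])
    else: big2=np.ascontiguousarray(s["pixels"][110:330,100:370])
cv2.imwrite("pics/f9.png",cv2.resize(np.hstack([big,big2])[:,:,::-1],None,fx=1.48,fy=1.48,interpolation=cv2.INTER_CUBIC))
```

```text
[ 0.51310613 -0.11064646  0.12208477] [ 0.23139387 -0.6303991  -0.0328096 ]
side sensor top (array([0.5976, 0.1994]), array([0.0426, 0.0357]), -12.34) [-0.0261  0.0079 -0.0195  0.0202] toe [ 0.0174  0.0966 -0.0442  0.0451]
   -0.024 [-0.0199  0.0199]
   -0.016 [-0.0193  0.0201]
   -0.008 [-0.0191  0.0198]
   0 [-0.0184  0.0192]
top sensor top (array([0.5983, 0.1988]), array([0.0432, 0.04  ]), 74.31) [-0.031   0.0119 -0.0209  0.0181] toe [ 0.0122  0.0912 -0.0449  0.043 ]
   -0.024 [-0.0203  0.0175]
   -0.016 [-0.02    0.0175]
   -0.008 [-0.0205  0.0175]
   0 [-0.0205  0.0175]
```

View pics/f9.png

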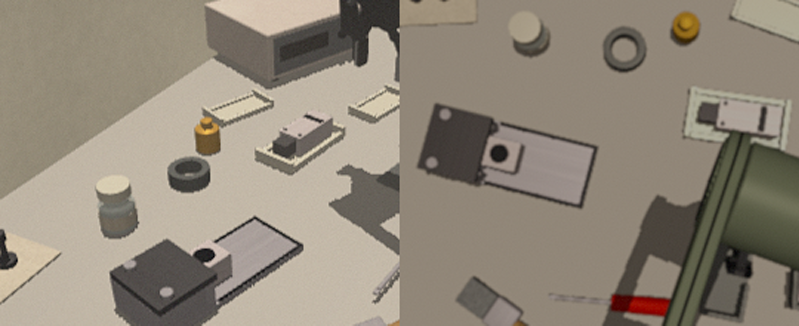

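The disc sensor is under the toe, and its travel to contact (85.4 mm) matches what I measured beforehand. The bar sensor lies in the tray. A last numeric check on the stored images: flatness of the bar sensor, and whether the bystanders moved.

Run:
```python
from h import *
for n in("side","top"):
    A=dict(np.load(n+"0.npz"));B=dict(np.load(n+"2.npz"))
    p=world(B,np.ones((420,560),bool)); c=np.array([.641,-.118]); a=np.radians(80); u=np.array([np.cos(a),np.sin(a)]); v=np.array([-u[1],u[0]]); U=(p[:,:2]-c)@u; V=(p[:,:2]-c)@v
    k=(abs(U)<.075)&(abs(V)<.04)&(p[:,2]<.05); t=k&(p[:,2]>.03); w=k&(p[:,2]>.009)&(p[:,2]<.022)
    print(n,"bar top",rect(p[t]),ext(p[t],c,80),"low",ext(p[w],c,80))
    Q=np.c_[p[t],np.ones(t.sum())]; pl,*_=np.linalg.lstsq(np.c_[U[t&(p[:,2]>.034)],V[t&(p[:,2]>.034)],np.ones((t&(p[:,2]>.034)).sum())],p[t&(p[:,2]>.034),2],rcond=None); print("plane slopes deg",np.degrees(pl[:2]).round(2),pl[2].round(4))
    d=(np.abs(A["pixels"].astype(int)-B["pixels"]).sum(2)>90).astype(np.uint8)
    m,l,st,ce=cv2.connectedComponentsWithStats(d); print([(list(st[i][:5])) for i in range(1,m) if st[i][4]>25])
```

```text
side bar top (array([ 0.6403, -0.1168]), array([0.1123, 0.0433]), 80.25) [-0.0524  0.0556 -0.0197  0.0214] low [-0.0649  0.0743 -0.0332  0.0364]
plane slopes deg [-0.03  0.49] 0.0362
[[np.int32(290), np.int32(0), np.int32(26), np.int32(18), np.int32(339)], [np.int32(340), np.int32(0), np.int32(220), np.int32(420), np.int32(29023)], [np.int32(297), np.int32(33), np.int32(9), np.int32(17), np.int32(73)], [np.int32(289), np.int32(58), np.int32(64), np.int32(108), np.int32(3453)], [np.int32(299), np.int32(136), np.int32(10), np.int32(19), np.int32(119)], [np.int32(553), np.int32(148), np.int32(7), np.int32(25), np.int32(123)], [np.int32(356), np.int32(169), np.int32(28), np.int32(16), np.int32(200)], [np.int32(529), np.int32(170), np.int32(10), np.int32(35), np.int32(47)], [np.int32(392), np.int32(174), np.int32(12), np.int32(9), np.int32(77)], [np.int32(244), np.int32(186), np.int32(41), np.int32(32), np.int32(586)], [np.int32(319), np.int32(212), np.int32(54), np.int32(25), np.int32(357)], [np.int32(282), np.int32(221), np.int32(73), np.int32(63), np.int32(1599)], [np.int32(189), np.int32(273), np.int32(28), np.int32(31), np.int32(395)]]
top bar top (array([ 0.6411, -0.1217]), array([0.1097, 0.0407]), 79.84) [-0.0575  0.0495 -0.0201  0.0192] low [-0.0718  0.0674 -0.0345  0.0347]
plane slopes deg [-0.32 -0.15] 0.0371
[[np.int32(200), np.int32(179), np.int32(226), np.int32(241), np.int32(23170)], [np.int32(155), np.int32(201), np.int32(19), np.int32(21), np.int32(200)], [np.int32(168), np.int32(208), np.int32(17), np.int32(20), np.int32(66)], [np.int32(371), np.int32(257), np.int32(18), np.int32(13), np.int32(108)], [np.int32(431), np.int32(262), np.int32(22), np.int32(37), np.int32(337)], [np.int32(438), np.int32(275), np.int32(23), np.int32(44), np.int32(766)], [np.int32(442), np.int32(304), np.int32(12), np.int32(4), np.int32(30)], [np.int32(407), np.int32(384), np.int32(153), np.int32(36), np.int32(2774)]]
```

```bash
python3 -c "
from h import *
print(job_done())"
```

```text
the job is handed in; nothing more can be done
None
```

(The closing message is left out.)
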